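Feed the amber piece through the drop-chute flap

ROBOT

A 6-joint arm with a two-finger parallel gripper is mounted at the origin on the work surface. World frame = base frame: x ahead of the robot, y to its left, z up, the work surface at z = 0. Lengths are in mm, angles in rad, forces in N, time in s.
With the tool pointing down it reaches from about 300 to 775 mm from the base axis. Payload 14.6 kg.
Tool frame: the origin (TCP) lies midway between the tips of the shut fingers; the grasp point (between the pads) lies 19 mm behind it (manip.grip_depth is the distance from the TCP to the grasp point, in mm); x points along the fingers, y is the direction in which the jaws open and shut, and the axes are right-handed (so a half turn about x gives the same grasp; the last joint's range is limited). The gripper opens to 94 mm and grips with 3 to 60 N. Pads are 16 mm wide; open, the fingers measure 119 mm over their backs; the gripper's body (75 mm by 177 mm) begins 78 mm behind the grasp point.
Start: joints at [1.2, 0.3, 1.521, -0, 1.321, -0.067], TCP at [164.529, 524.804, 205.446] pointing down, gripper open.
Joint ranges: [-3.03, 3.03], [-0.79, 2.21], [0.23, 2.52], [-1.04, 4.18], [0, 3.07], [-2.55, 2.55]. Speed limits (rad/s): [2.22, 2.22, 2.57, 3.14, 3.14, 3.14].

INTERFACE

Orientations are given as [roll, pitch, yaw] about the fixed x, y, z axes, in that order (R = Rz(yaw) Ry(pitch) Rx(roll)).
In Python, from cell import readout, cams, ticket, manip gives the robot as it stands. The module is installed in compiled form; this text tells all that it offers.
- The arm moves only by the tool apply_moves, never from a script. Its argument "plan" is one flat list of numbers, 7 for each row, row after row: the turn, a rotation vector about the tool's x, y, z in rad, then the shift along the tool's x, y, z in m, then the opening in per cent of the stroke, from 0 (shut) to 100 (fully open). In form: [wx, wy, wz, x, y, z, fingers, wx, wy, wz, x, y, z, fingers, ...]. A call has 1 to 5 rows; each row shifts and turns the commanded pose from where the row before left it, along the tool's axes as they then stand; what a row does not reach is not made up. A row lasts 1/8 s, in which the tool goes at most 62.5 mm and 10.7 degrees, less where a joint would pass 70% of its speed; a pose out of reach is approached as far as the arm can. A call with a gripper value outside its range is refused whole. The fingers move at their own pace and stop on an object; "force" is the grip in N (left out, the last holds). Time passes only in rows, so rows that do not move let the fingers close. It gives the time, the measured TCP pose, the force and the opening at its end, in the units of the state.
- readout.read_state(): the state, without advancing time (a new reading comes with each control period).
- cams.camera(name): name is "scene" or "top" or "wrist"; returns a dict with "image" (400x640x3 uint8, red, green, blue), "fovy" (degrees; the focal length in pixels is half the picture's height over the tangent of half this angle, whatever the lens; pixels are square), "cx", "cy" (the principal point, pixels), "position" and "orientation" of the camera in the world; the wrist camera has in their place "T_tool_cam" (4x4, takes a point from camera to tool coordinates, whose origin is the TCP and whose axes are the tool frame's). Camera axes: x right, y down, z forward; pixel columns grow to the right and rows downward; lengths in mm; the calibration is good to about 2 mm. The wrist camera is an equidistant fisheye: a pixel r from the principal point sees the ray r / f radians off the axis. A picture is of the moment at which its call begins: read the wrist's pose just before it. There is no depth.
- ticket.sign_off(): hands the job in, once; it reports no verdict.
The state is a dict: "clock": time; "joints": joint angles; "qd": joint speeds; "effort": joint torques, N m; "eef_pos": TCP position; "eef_rot": TCP orientation; "wrist_force": force on the tool from outside, world axes, zero at the start; "moment": the same for the moment, N m; "finger_gap": finger opening in mm.
Only numpy, scipy, OpenCV 4.12 (cv2) and the standard library are available. Lean on these libraries where they do the work, as an engineer would, in place of code of your own. Each camera call takes 0.05 s, during which the arm holds its last target.

TASK

On the bench stands a two-lane drop chute, each lane closed by a green hanging flap. With a fingertip, gently push the wooden block that carries the orange amber stone along its lane, through the flap that it pushes open, until it slides down into the tray behind; then pull back so that the flap swings shut. Do not grip or lift the block, and leave the block with the milky white stone, the other flap and everything else on the bench alone.

Things in the scene. Friction and masses are not known exactly. Their poses are not given: they have to be found in the camera images.
- chute: Fixed wooden two-lane drop chute. Origin on the bench under the middle of the flap line; x = feed direction, y across the lanes, z up. Level deck, top 80 mm above the bench, x = -215 to +25 mm. Two straight lanes centred on y = +38 (left) and -38 mm (right), each 70 mm wide between brass rails 6 mm thick at y = 0 and +-79 mm, 12 mm above the deck.
- lip (a point): Middle of the deck's far edge: chute x = +25 mm, 80 mm above the bench. From here an aluminium ramp (slippery) falls at 34 degrees to chute x = 99 mm, then at 17 degrees to x = 171 mm. Wooden walls continue the rails along ramp and tray.
- axle (a point): Middle of the flaps' axle: 8 mm bar across both lanes at chute x = 0, 120 mm above the deck, on two posts (30 mm along x, 12 mm thick, 212 mm high) at chute y = +-97 mm; no post between the lanes. To get fingers under it, tilt the gripper about 40 degrees so that the fingers point forward and down along the lane.
- tray (a point): Centre of the flat tray floor at the foot of the ramp (chute x = 203 mm, 8 mm above the bench); end wall 50 mm high at chute x = 235 mm. A wall divides it between the lanes.
- flap_left (a joint): Angle of the flap of the left lane (chute y = +38 mm): green plate 62 mm wide, 4 mm thick, 30 g, hanging from the axle, lower edge 6 mm above the deck. 0 = hanging shut; grows to 1.4 rad as the edge swings in the feed direction (chute +x) and up. It cannot swing the other way. Gravity closes it.
- flap_right (a joint): The same for the flap of the right lane (chute y = -38 mm).
- amber_mid (a point): Centre of the wooden block (50 mm along its x, 44 mm along y, 20 mm high; about 60 g), 10 mm above its underside; the orange amber dome on top is 36 mm across, 10 mm high. It starts on the deck in one of the lanes before the flap, long side within 12 degrees of the lane. Once its middle has passed the lip it tips and slides down by itself.
- milky_mid (a point): The same point of an equal block with a milky white stone, in the other lane, to be left alone.
- jar_a: Bystander: glass jar of beads, 72 mm across, 126 mm high, origin under its centre.
- jar_b: Bystander: glass jar of beads, 80 mm across, 146 mm high, origin under its centre.
- spool: Bystander: spool of silver wire, 80 mm across, 60 mm high, origin under its centre.
- raw_lump: Bystander: lump of raw dark amber, about 55 x 40 x 41 mm, origin under its centre.
- file_tool: Bystander: screwdriver lying on the bench.
- bench_brush: Bystander: small brush lying on the bench.
Things that resemble listed ones, but are neither listed nor needed, are in the scene too. What is shaped like the part that bears amber_mid but purple or turquoise is not meant.

How it is judged:
By the outcome, as a careful person would: the job done as asked, in the order asked, and still so for the second after the job is handed in, with the robot touching nothing.
It also fails if it takes over 42 s, if anything falls off the work surface, if the arm or the gripper's body presses on something with over 40 N, if the wrist force passes 120 N, or if a joint passes its speed limit or range.

## Working session

There is one attempt and no reset: what is moved stays moved. The work goes in short steps, Python scripts to look and compute and a tool call to move; the robot and the scene stay as the last step left them, time stands still between calls to the robot, and variables do not carry over. Pictures are saved under pics/ and viewed, and the job is handed in when it is done.

Besides the shell and the picture viewer there is one more tool, called after ">>>" in YAML: its name, and indented under it one key for each argument. apply_moves: Moves the arm, as the interface text tells. Its arguments: {"type":"object","properties":{"plan":{"type":"array","items":{"type":"number"}},"force":{"type":"number"}},"required":["plan"]}

```bash
mkdir -p pics; python3 - <<'E'
from cell import readout,cams,manip
import cv2,numpy as np,pickle
s=readout.read_state();print(s)
d={}
for n in("scene","top","wrist"):
    c=cams.camera(n);d[n]=c
    cv2.imwrite(f"pics/{n}0.png",c["image"][:,:,::-1]);print(n,{k:v for k,v in c.items() if k!="image"})
pickle.dump(d,open("c0.pkl","wb"))
E
```

```text
{'clock': 0.0, 'joints': array([ 1.20040169e+00,  3.00474882e-01,  1.52160663e+00,  6.42579060e-06,
        1.32070906e+00, -6.66285131e-02]), 'qd': array([-0.00115029,  0.00026852, -0.00096254, -0.00099896, -0.00175778,
       -0.00011406]), 'effort': array([-2.75605358e-03, -5.31795931e+01, -3.52746928e+01,  7.07147084e-02,
        2.43282382e-02, -1.09408475e-04]), 'eef_pos': array([164.429716  , 524.55599939, 204.87345231]), 'eef_rot': array([-1.64262042,  1.56959838, -1.94638814]), 'wrist_force': array([-0.81243219,  0.66316934, -0.31077856]), 'moment': array([ 0.03011969,  0.02650616, -0.01389072]), 'finger_gap': 94.15357340708118}
scene {'fovy': 50.18774210971365, 'cx': 311.09014635987774, 'cy': 199.34767492676258, 'position': array([ 980.76376695, -464.3031699 , 1008.3474863 ]), 'orientation': array([-2.50563425,  0.00909577,  0.6766271 ])}
top {'fovy': 42.017079055938865, 'cx': 315.0373720182665, 'cy': 196.56723777458072, 'position': array([ 228.97087648,   40.8804627 , 1699.10306525]), 'orientation': array([-2.92090746, -0.00300791, -1.64378435])}
wrist {'fovy': 65.70646984690485, 'cx': 315.3571735973983, 'cy': 197.86780496684955, 'T_tool_cam': array([[-3.84091816e-04, -2.83301991e-01,  9.59030674e-01,
        -1.79309460e+02],
       [ 9.99999332e-01,  9.36583757e-04,  6.77170835e-04,
        -1.70722451e-01],
       [-1.09005640e-03,  9.59030294e-01,  2.83301442e-01,
        -8.35812072e+01],
       [ 0.00000000e+00,  0.00000000e+00,  0.00000000e+00,
         1.00000000e+00]])}
```

View pics/scene0.png

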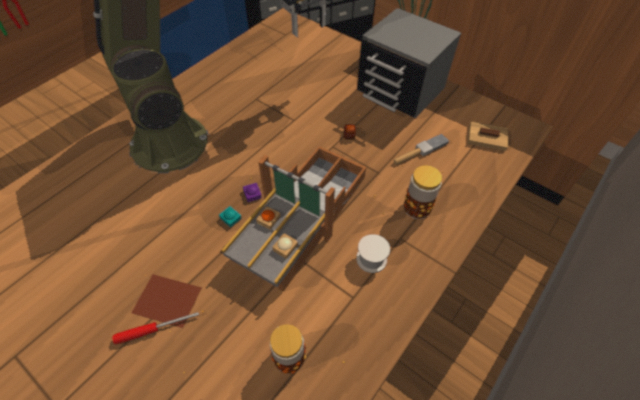

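View pics/top0.png

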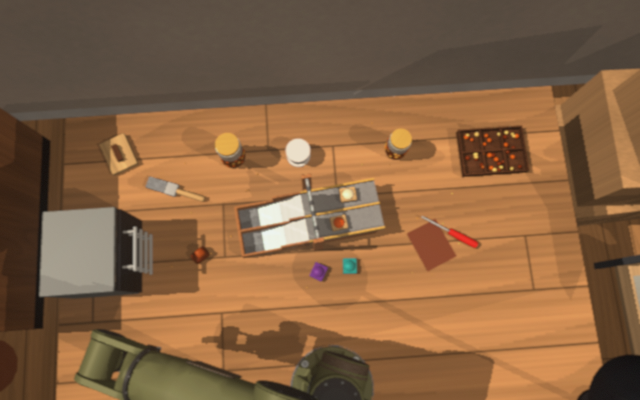

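View pics/wrist0.png

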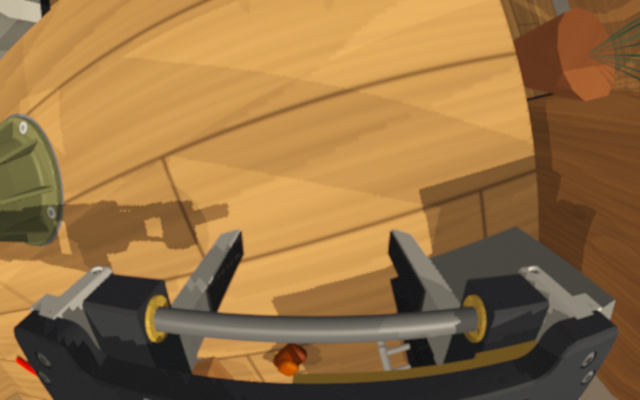

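```bash
python3 - <<'E'
import cv2,pickle
d=pickle.load(open("c0.pkl","rb"))
a=d["top"]["image"][165:275,225:395,::-1];cv2.imwrite("pics/topc.png",cv2.resize(a,None,fx=4.7,fy=4.7,interpolation=cv2.INTER_CUBIC))
a=d["scene"]["image"][140:290,215:375,::-1];cv2.imwrite("pics/scc.png",cv2.resize(a,None,fx=4,fy=4,interpolation=cv2.INTER_CUBIC))
E
```

```text
(no output)
```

View pics/topc.png

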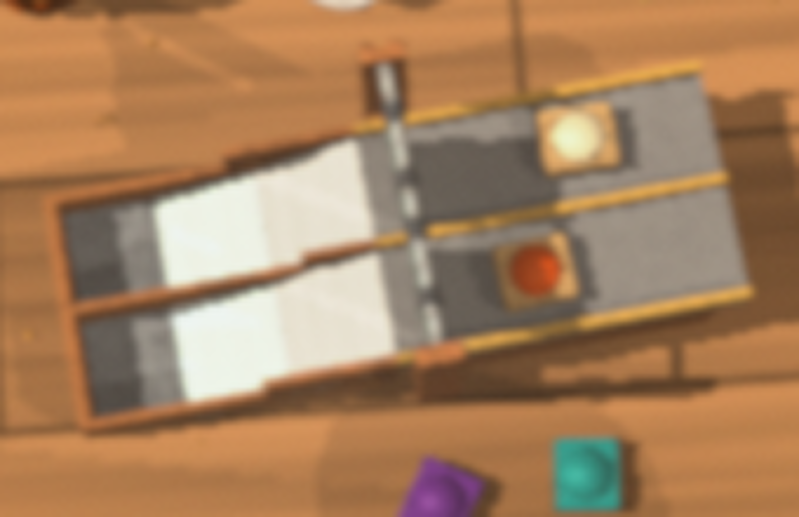

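View pics/scc.png

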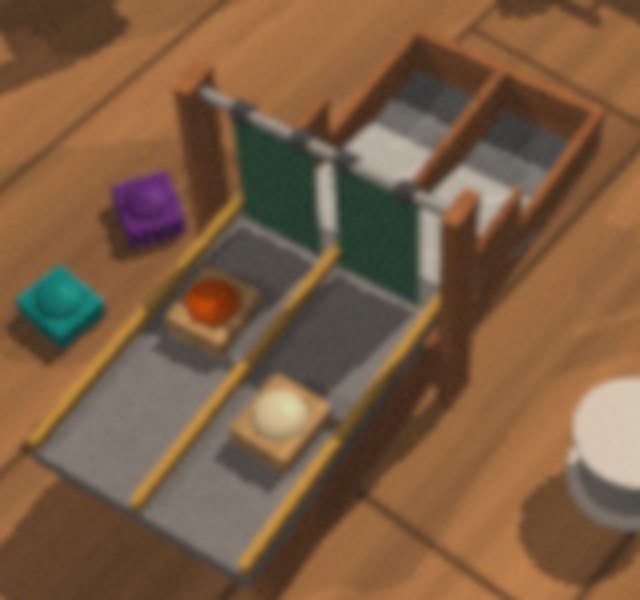

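```bash
cat > h.py <<'E'
import numpy as np,pickle
from scipy.spatial.transform import Rotation as R
from scipy.optimize import least_squares
d=pickle.load(open("c0.pkl","rb"))
def proj(n,P):
    c=d[n];Rm=R.from_euler('xyz',c["orientation"]).as_matrix()
    p=(np.atleast_2d(P)-c["position"])@Rm;f=200/np.tan(np.radians(c["fovy"]/2))
    return p[:,:2]/p[:,2:]*f+[c["cx"],c["cy"]]
def ray(n,px,z):
    c=d[n];Rm=R.from_euler('xyz',c["orientation"]).as_matrix();f=200/np.tan(np.radians(c["fovy"]/2))
    v=Rm@[(px[0]-c["cx"])/f,(px[1]-c["cy"])/f,1];return c["position"]+v*(z-c["position"][2])/v[2]
def T(q):return (np.array(q)+.5)/4.7-.5+[225,165]
def S(q):return (np.array(q)+.5)/4-.5+[215,140]
E
cat > fit.py <<'E'
from h import *
t=[((-215,-79,92),(700,68)),((-215,0,92),(726,177)),((-215,79,92),(750,292)),((0,97,212),(440,355)),((0,-97,212),(384,50))]
s=[((-215,79,92),(35,442)),((-215,0,92),(138,502)),((-215,-79,92),(245,568)),((0,97,212),(195,80)),((0,-97,212),(460,205))]
def C(q,p):
    return (R.from_euler('z',q[2]).apply(np.array(p,float)))+[q[0],q[1],0]
def res(q):
    return np.r_[(proj("top",C(q,[a for a,_ in t]))-T([b for _,b in t])).ravel(),(proj("scene",C(q,[a for a,_ in s]))-S([b for _,b in s])).ravel()]
r=least_squares(res,[450,50,1.4],x_scale=[100,100,1],loss='soft_l1');print(r.x,r.fun.reshape(-1,2).round(1))
q=r.x
def inv(p): return R.from_euler('z',-q[2]).apply(p-np.array([q[0],q[1],0]))
# block top corners z=100, dome apex z 110
for nm,px in [("amber",[(495,245),(562,232),(580,296),(508,306)]),("milky",[(537,108),(613,102),(622,165),(545,175)])]:
    c=np.array([inv(ray("top",T(p),100)) for p in px]);print(nm,c.round(1),c.mean(0))
print("dome",inv(ray("top",T((537,270)),104)),inv(ray("scene",S((212,302)),104)))
print("milky dome",inv(ray("top",T((576,137)),104)),inv(ray("scene",S((280,412)),104)))
for nm,px in [("amber",[(167,312),(205,268),(260,297),(218,338)])]:
    c=np.array([inv(ray("scene",S(p),100)) for p in px]);print(nm,c.round(1),c.mean(0))
E
python3 fit.py
```

```text
[530.6472461   24.37720863   1.68882153] [[-0.3 -0.8]
 [-0.4 -0.2]
 [-0.1 -0.4]
 [-0.3 -0.5]
 [-0.9  0.3]
 [-0.8  0.2]
 [-0.8  0.3]
 [-0.5 -0.2]
 [-0.4 -0.7]
 [ 0.4  0.3]]
amber [[ -54.3   18.4  100. ]
 [ -99.7   18.3  100. ]
 [-102.7   62.6  100. ]
 [ -54.7   60.2  100. ]] [-77.86824172  39.87727211 100.        ]
milky [[-100.4  -68.   100. ]
 [-151.4  -62.4  100. ]
 [-148.4  -18.8  100. ]
 [ -96.4  -21.8  100. ]] [-124.12947073  -42.75233464  100.        ]
dome [-77.98610277  40.8403375  104.        ] [-77.56494382  39.69703928 104.        ]
milky dome [-121.60821574  -42.58236904  104.        ] [-122.23843774  -43.22864236  104.        ]
amber [[-97.   61.7 100. ]
 [-56.   61.1 100. ]
 [-56.1  17.5 100. ]
 [-96.1  22.3 100. ]] [-76.29314778  40.64051314 100.        ]
```

```bash
cat > g.py <<'E'
from h import *
from cell import readout
import sys
q=[530.65,24.38,1.6888]
Rc=R.from_euler('z',q[2])
def C(p): return Rc.apply(p)+[q[0],q[1],0]
f,l=Rc.apply([1,0,0]),Rc.apply([0,1,0]);z=np.array([0,0,1.])
def goal(t):
    s,c=np.sin(t),np.cos(t); x=s*f-c*z; y=-l
    return R.from_matrix(np.c_[x,y,np.cross(x,y)])
def st(): 
    s=readout.read_state(); return s,np.array(s["eef_pos"]),R.from_euler('xyz',s["eef_rot"])
def go(p,tilt):
    s,P,Q=st(); G=goal(np.radians(tilt)); w=(Q.inv()*G).as_rotvec()
    D=C(np.array(p,float))-P
    print("t",s["clock"],"chute",(Rc.inv().apply(P-[q[0],q[1],0])).round(1),"gap",s["finger_gap"],"F",s["wrist_force"].round(1),"j",s["joints"].round(2))
    print("turn",w.round(4),np.degrees(np.linalg.norm(w)).round(1),"shift now-axes",Q.inv().apply(D).round(1),"goal-axes",G.inv().apply(D).round(1))
if __name__=="__main__":
    a=[float(x) for x in sys.argv[1:]]; go(a[:3],a[3])
E
python3 g.py -170 40 350 0
```

```text
t 0.15 chute [539.9 304.7 205. ] gap 93.93111495594856 F [-0.3 -0.1  0.6] j [ 1.2   0.3   1.52 -0.    1.32 -0.07]
turn [1.149e+00 4.000e-04 8.000e-04] 65.8 shift now-axes [-144.5 -539.4  532.2] goal-axes [-145.   264.7  709.9]
```

>>> apply_moves:
  plan: [0,0,0,-0.05,0,0,0,0.18,0,0,-0.05,0,0,0,0.18,0,0,-0.045,0,0,0,0.18,0,0,0,0,0,0,0.18,0,0,0,0,0,0]
  force: 20

```text
clock: 0.78
eef_pos: [164.5, 524.8, 350.6]
eef_rot: [2.37, 1.571, 1.34]
wrist_force: [0.1, -0.1, 0.2]
finger_gap: 47.7
```

```bash
python3 g.py -170 40 350 0
```

```text
t 0.775 chute [540.  304.7 350.6] gap 47.71379385326857 F [ 0.1 -0.1  0.2] j [1.2  0.24 1.27 0.   1.63 0.66]
turn [ 4.231e-01 -2.000e-04 -1.000e-04] 24.2 shift now-axes [ 5.000e-01 -5.020e+01  7.561e+02] goal-axes [6.000e-01 2.647e+02 7.100e+02]
```

>>> apply_moves:
  plan: [0.141,0,0,0,0,0,0,0.141,0,0,0,0,0,0,0.141,0,0,0,0,0,0,0,0,0,0,0.019,0.051,0,0,0,0,0,0.019,0.051,0]

```text
clock: 1.4
eef_pos: [215.1, 427.1, 349.8]
eef_rot: [-0.577, 1.57, -2.023]
wrist_force: [1.1, -0.5, 0.0]
finger_gap: 0.6
```

>>> apply_moves:
  plan: [0,0,0,0,0.019,0.051,0,0,0,0,0,0.019,0.051,0,0,0,0,0,0.019,0.051,0,0,0,0,0,0.019,0.051,0,0,0,0,0,0.019,0.051,0]

```text
clock: 2.02
eef_pos: [341.0, 185.3, 350.5]
eef_rot: [1.835, 1.571, 0.389]
wrist_force: [0.3, 0.4, -0.1]
finger_gap: 0.7
```

>>> apply_moves:
  plan: [0,0,0,0,0.019,0.051,0,0,0,0,0,0.019,0.051,0,0,0,0,0,0.019,0.051,0,0,0,0,0,0.019,0.051,0,0,0,0,0,0.019,0.051,0]

```text
clock: 2.65
eef_pos: [467.0, -56.1, 350.4]
eef_rot: [1.92, 1.571, 0.473]
wrist_force: [0.2, 0.2, 0.4]
finger_gap: 0.5
```

```bash
python3 g.py -170 40 350 0;python3 g.py -170 40 200 40
```

```text
t 2.65 chute [-72.5  72.7 350.4] gap 0.5065063372546686 F [0.2 0.2 0.4] j [-0.2   0.05  1.49  0.    1.61 -0.32]
turn [ 0.0058 -0.     -0.0001] 0.3 shift now-axes [ 0.4 32.2 97.7] goal-axes [ 0.4 32.7 97.5]
t 2.65 chute [-72.5  72.7 350.4] gap 0.5065063372546686 F [0.2 0.2 0.4] j [-0.2   0.05  1.49  0.    1.61 -0.32]
turn [0.0056 0.6981 0.0019] 40.0 shift now-axes [150.4  32.1  97.7] goal-axes [ 52.5  32.7 171.4]
```

>>> apply_moves:
  plan: [0,0,0,0,0.016,0.049,0,0,0,0,0,0.016,0.049,0,0,0.175,0,0,0,0,0,0,0.175,0,0,0,0,0,0,0.175,0,0,0,0,0]

```text
clock: 3.28
eef_pos: [510.4, -147.9, 350.8]
eef_rot: [3.14, 1.04, 1.693]
wrist_force: [-0.1, 0.5, 0.5]
finger_gap: 0.2
```

>>> apply_moves:
  plan: [0,0.175,0,0,0,0,0,0,0,0,0,0,0,0]

```text
clock: 3.52
eef_pos: [510.2, -149.0, 348.1]
eef_rot: [-3.136, 0.868, 1.697]
wrist_force: [-0.4, -0.2, 0.7]
finger_gap: 0.5
```

```bash
python3 g.py -170 40 150 40; python3 - <<'E'
from cell import cams
import cv2
c=cams.camera("wrist");cv2.imwrite("pics/w1.png",c["image"][:,:,::-1])
c=cams.camera("scene");cv2.imwrite("pics/s1.png",c["image"][:,:,::-1])
E
```

```text
t 3.525 chute [-169.8   40.7  348.1] gap 0.5249787023072684 F [-0.4 -0.2  0.7] j [-0.6   0.43  1.17  0.56  1.99 -0.61]
turn [ 0.0003 -0.0049  0.0051] 0.4 shift now-axes [151.    1.4 128.3] goal-axes [151.6   0.7 127.5]
```

View pics/w1.png

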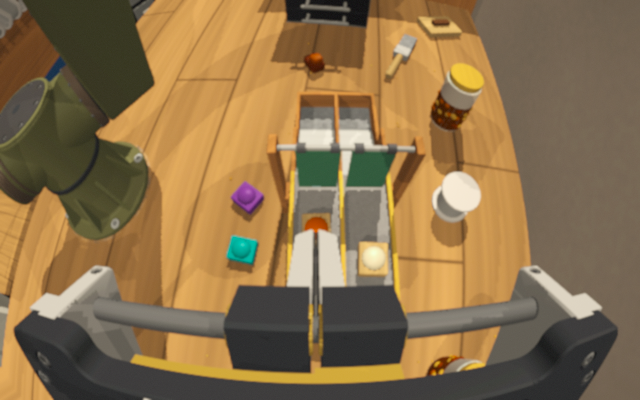

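View pics/s1.png

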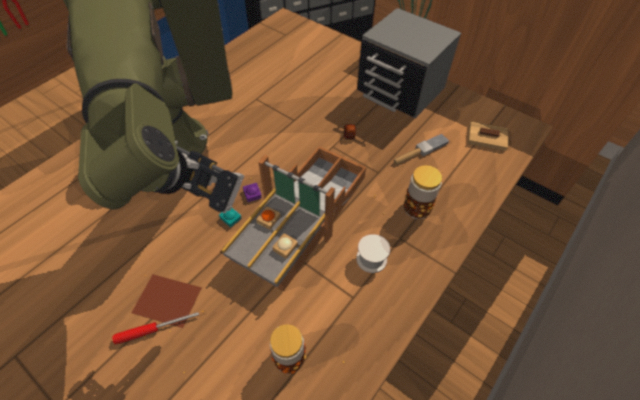

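>>> apply_moves:
  plan: [0,0,0,0.036,0,0.03,0,0,0,0,0.036,0,0.03,0,0,0,0,0.036,0,0.03,0,0,0,0,0.036,0,0.03,0,0,0,0,0.03,0,0.025,0]

```text
clock: 4.25
eef_pos: [510.4, -145.7, 123.4]
eef_rot: [3.14, 0.875, 1.696]
wrist_force: [0.9, 0.4, -0.2]
finger_gap: 0.3
```

```bash
python3 g.py -155 39.5 89 40
```

```text
t 4.25 chute [-166.6   40.1  123.4] gap 0.2913771629033245 F [ 0.9  0.4 -0.2] j [-0.6   0.6   1.45  0.5   1.6  -0.84]
turn [0.0073 0.0023 0.0047] 0.5 shift now-axes [33.8  0.7 13.2] goal-axes [33.8  0.6 13.3]
```

>>> apply_moves:
  plan: [0.007,0.002,0.005,0.012,0,0.005,0,0,0,0,0.012,0,0.005,0,0,0,0,0.01,0,0.003,0,0,0,0,0,0,0,0]

```text
clock: 4.75
eef_pos: [508.8, -134.2, 89.7]
eef_rot: [-3.141, 0.869, 1.688]
wrist_force: [-1.2, -0.1, -0.9]
finger_gap: 0.4
```

```bash
python3 g.py -112 39.5 89 40; python3 - <<'E'
from cell import cams
import cv2
c=cams.camera("wrist");cv2.imwrite("pics/w2.png",cv2.resize(c["image"][120:300,200:440,::-1],None,fx=3.3,fy=3.3,interpolation=cv2.INTER_CUBIC))
c=cams.camera("scene");cv2.imwrite("pics/s2.png",cv2.resize(c["image"][140:290,160:375,::-1],None,fx=3.7,fy=3.7,interpolation=cv2.INTER_CUBIC))
E
```

```text
t 4.75 chute [-154.9   40.4   89.7] gap 0.3974518681807299 F [-1.2 -0.1 -0.9] j [-0.59  0.63  1.49  0.52  1.53 -0.86]
turn [-0.0019 -0.0036 -0.0008] 0.2 shift now-axes [ 28.2   0.8 -32.3] goal-axes [ 28.1   0.9 -32.4]
```

View pics/w2.png

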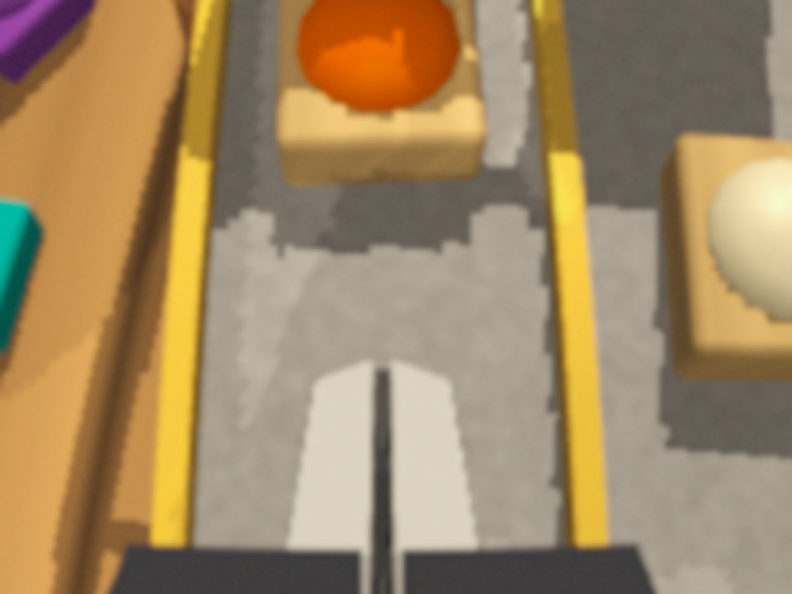

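View pics/s2.png

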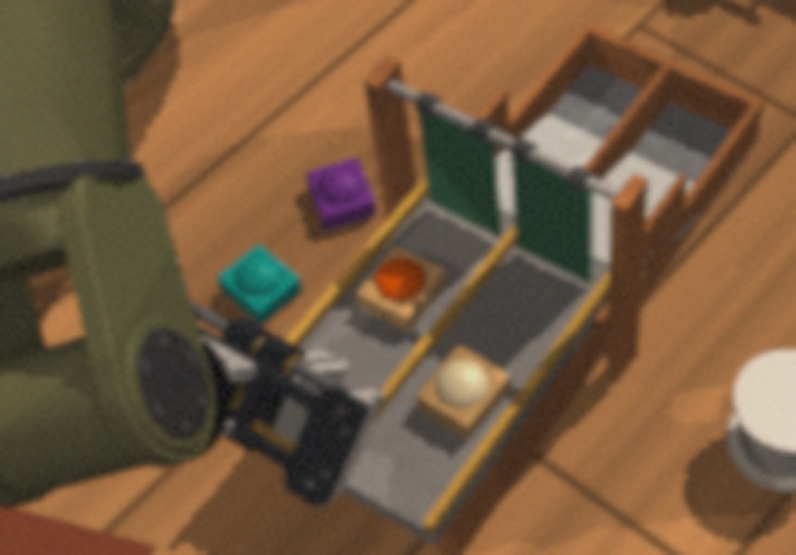

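>>> apply_moves:
  plan: [0,0,0,0.007,0,-0.0084,0,0,0,0,0.007,0,-0.0084,0,0,0,0,0.007,0,-0.0084,0,0,0,0,0.0064,0,-0.0077,0,0,0,0,0.0026,0,-0.0031,0]

```text
clock: 5.48
eef_pos: [503.3, -87.2, 90.0]
eef_rot: [-3.141, 0.869, 1.688]
wrist_force: [-0.1, -0.4, 0.9]
finger_gap: 0.6
```

```bash
python3 g.py 8 38.5 89 40
```

```text
t 5.475 chute [-107.6   40.3   90. ] gap 0.6073515708505995 F [-0.1 -0.4  0.9] j [-0.52  0.58  1.57  0.55  1.47 -0.83]
turn [-0.002  -0.0038 -0.0008] 0.2 shift now-axes [ 75.4   1.6 -87.6] goal-axes [ 75.1   1.8 -87.9]
```

>>> apply_moves:
  plan: [0,0,0,0.0039,0,-0.0044,0,0,0,0,0.0039,0,-0.0044,0,0,0,0,0.0038,0,-0.0044,0,0,0,0,0.0038,0,-0.0044,0,0,0,0,0.0038,0,-0.0044,0]

```text
clock: 6.1
eef_pos: [500.0, -58.6, 89.5]
eef_rot: [-3.141, 0.869, 1.687]
wrist_force: [1.3, -0.9, 0.2]
finger_gap: 0.6
```

```bash
python3 g.py 8 38.5 89 40; python3 - <<'E'
from cell import cams
import cv2
c=cams.camera("wrist");cv2.imwrite("pics/w3.png",cv2.resize(c["image"][100:300,200:440,::-1],None,fx=3,fy=3,interpolation=cv2.INTER_CUBIC))
E
```

```text
t 6.1 chute [-78.8  40.2  89.5] gap 0.6447328737876526 F [ 1.3 -0.9  0.2] j [-0.48  0.55  1.62  0.57  1.44 -0.81]
turn [-0.0025 -0.0039 -0.0012] 0.3 shift now-axes [ 56.4   1.5 -66. ] goal-axes [ 56.2   1.7 -66.2]
```

View pics/w3.png

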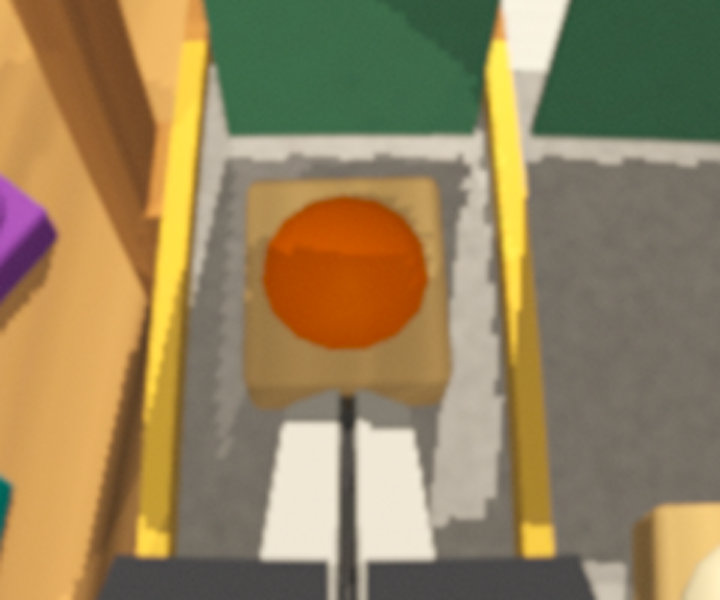

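The block slides straight ahead of the tip, centred between rails (175 to 520 px), and the flap edge is just ahead at row 135.

>>> apply_moves:
  plan: [0,0,0,0.0038,0.0001,-0.0044,0,0,0,0,0.0038,0.0001,-0.0044,0,0,0,0,0.0038,0.0001,-0.0044,0,0,0,0,0.0038,0.0001,-0.0044,0,0,0,0,0.0038,0.0001,-0.0044,0]

```text
clock: 6.78
eef_pos: [497.1, -29.6, 89.2]
eef_rot: [-3.141, 0.869, 1.687]
wrist_force: [1.0, -0.9, 1.0]
finger_gap: 0.6
```

>>> apply_moves:
  plan: [0,0,0,0.0038,0.0001,-0.0044,0,0,0,0,0.0038,0.0001,-0.0044,0,0,0,0,0.0038,0.0001,-0.0044,0,0,0,0,0.0038,0.0001,-0.0044,0,0,0,0,0.0038,0.0001,-0.0044,0]

```text
clock: 7.4
eef_pos: [494.3, -0.7, 88.9]
eef_rot: [-3.141, 0.869, 1.687]
wrist_force: [-0.5, -0.6, 0.0]
finger_gap: 0.6
```

```bash
python3 g.py 8 38.5 89 40; python3 - <<'E'
from cell import cams
import cv2,numpy as np
c=cams.camera("wrist");a=cv2.resize(c["image"][60:300,200:440,::-1],(400,400),interpolation=cv2.INTER_CUBIC)
c=cams.camera("scene");b=cv2.resize(c["image"][140:290,210:360,::-1],(400,400),interpolation=cv2.INTER_CUBIC)
cv2.imwrite("pics/w4.png",np.hstack([a,b]))
E
```

```text
t 7.4 chute [-20.6  39.1  88.9] gap 0.6482015172697805 F [-0.5 -0.6  0. ] j [-0.39  0.5   1.7   0.61  1.37 -0.77]
turn [-0.0024 -0.0038 -0.0012] 0.3 shift now-axes [ 18.4   0.5 -21.9] goal-axes [ 18.3   0.6 -22. ]
```

View pics/w4.png

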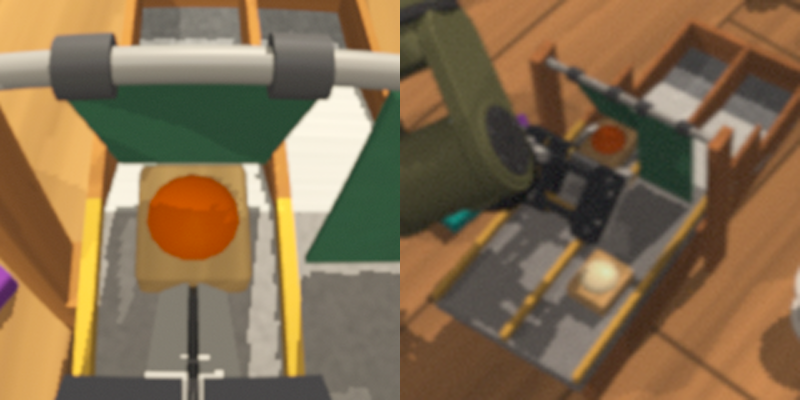

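>>> apply_moves:
  plan: [0,0,0,0.0033,0,-0.0038,0,0,0,0,0.0033,0,-0.0038,0,0,0,0,0.0033,0,-0.0039,0,0,0,0,0.0033,0,-0.0039,0]

```text
clock: 8.0
eef_pos: [491.9, 19.5, 88.7]
eef_rot: [-3.14, 0.869, 1.687]
wrist_force: [-0.4, -0.5, -0.2]
finger_gap: 0.4
```

```bash
python3 g.py 8 38.5 89 40; python3 - <<'E'
from cell import cams
import cv2,numpy as np
c=cams.camera("wrist");a=cv2.resize(c["image"][60:300,200:440,::-1],(400,400),interpolation=cv2.INTER_CUBIC)
c=cams.camera("scene");b=cv2.resize(c["image"][140:290,210:360,::-1],(400,400),interpolation=cv2.INTER_CUBIC)
cv2.imwrite("pics/w5.png",np.hstack([a,b]))
E
```

```text
t 8.0 chute [-0.3 39.1 88.7] gap 0.43342379288839733 F [-0.4 -0.5 -0.2] j [-0.36  0.49  1.72  0.63  1.35 -0.75]
turn [-0.0024 -0.0039 -0.0011] 0.3 shift now-axes [ 5.2  0.5 -6.5] goal-axes [ 5.1  0.6 -6.5]
```

View pics/w5.png

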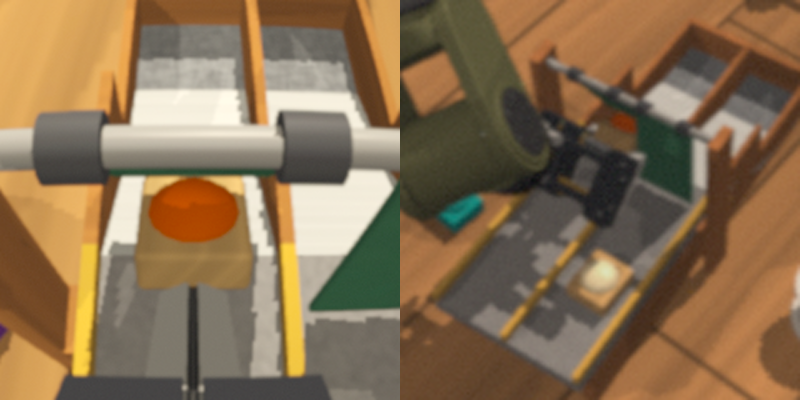

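The block seems to be starting to tip (rear face more visible); a few millimetres more.

>>> apply_moves:
  plan: [0,0,0,0.0026,0,-0.0032,0,0,0,0,0.0026,0,-0.0032,0,0,0,0,0,0,0,0]

```text
clock: 8.48
eef_pos: [490.9, 27.5, 88.9]
eef_rot: [-3.14, 0.869, 1.687]
wrist_force: [-0.4, 0.1, 0.1]
finger_gap: 0.7
```

```bash
python3 g.py 8 38.5 89 40; python3 - <<'E'
from cell import cams
import cv2,numpy as np
c=cams.camera("wrist");a=cv2.resize(c["image"][60:300,200:440,::-1],(400,400),interpolation=cv2.INTER_CUBIC)
c=cams.camera("scene");b=cv2.resize(c["image"][140:290,210:360,::-1],(400,400),interpolation=cv2.INTER_CUBIC)
cv2.imwrite("pics/w6.png",np.hstack([a,b]))
E
```

```text
t 8.475 chute [ 7.8 39.1 88.9] gap 0.6655792134166488 F [-0.4  0.1  0.1] j [-0.35  0.48  1.73  0.63  1.34 -0.74]
turn [-0.0022 -0.0039 -0.0009] 0.3 shift now-axes [ 0.1  0.6 -0.2] goal-axes [ 0.1  0.6 -0.2]
```

View pics/w6.png

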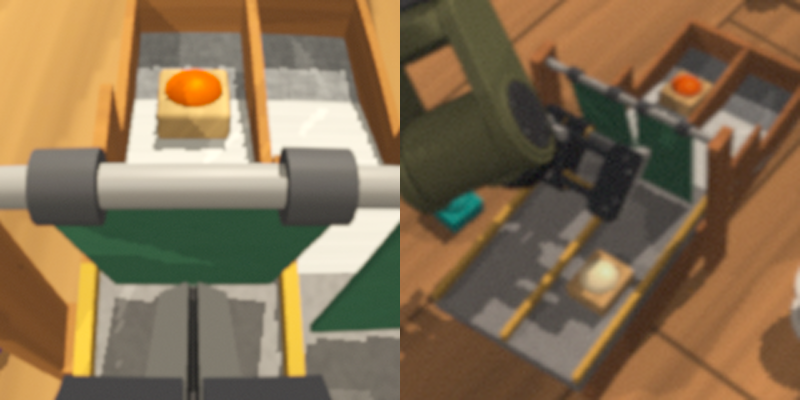

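The block is sliding down (wrist crop 193,105); the flap rests over the fingers. Pulling back along the lane.

>>> apply_moves:
  plan: [0,0,0,-0.0064,0,0.0077,0,0,0,0,-0.0064,0,0.0077,0,0,0,0,-0.0064,0,0.0077,0,0,0,0,-0.0064,0,0.0077,0,0,0,0,-0.0064,0,0.0077,0]

```text
clock: 9.2
eef_pos: [496.9, -23.3, 88.4]
eef_rot: [-3.14, 0.869, 1.687]
wrist_force: [0.8, 0.6, -0.6]
finger_gap: 0.6
```

>>> apply_moves:
  plan: [0,0,0,-0.0128,0,0.0154,0,0,0,0,-0.0128,0,0.0154,0,0,0,0,-0.0128,0,0.0154,0,0,0,0,-0.0128,0,0.0154,0,0,0,0,-0.0128,0,0.0154,0]

```text
clock: 9.82
eef_pos: [508.4, -123.3, 87.5]
eef_rot: [-3.14, 0.869, 1.687]
wrist_force: [0.3, 0.4, 0.3]
finger_gap: 0.4
```

```bash
python3 g.py -170 40 350 40; python3 - <<'E'
from cell import cams
import cv2,numpy as np
c=cams.camera("wrist");a=cv2.resize(c["image"][60:300,200:440,::-1],(400,400),interpolation=cv2.INTER_CUBIC)
c=cams.camera("scene");b=cv2.resize(c["image"][140:290,210:360,::-1],(400,400),interpolation=cv2.INTER_CUBIC)
cv2.imwrite("pics/w7.png",np.hstack([a,b]))
E
```

```text
t 9.825 chute [-144.1   39.5   87.5] gap 0.40638324288802014 F [0.3 0.4 0.3] j [-0.57  0.62  1.51  0.52  1.51 -0.85]
turn [-0.0026 -0.0039 -0.0011] 0.3 shift now-axes [-217.1   -0.7 -149.7] goal-axes [-217.7   -0.5 -148.8]
```

View pics/w7.png

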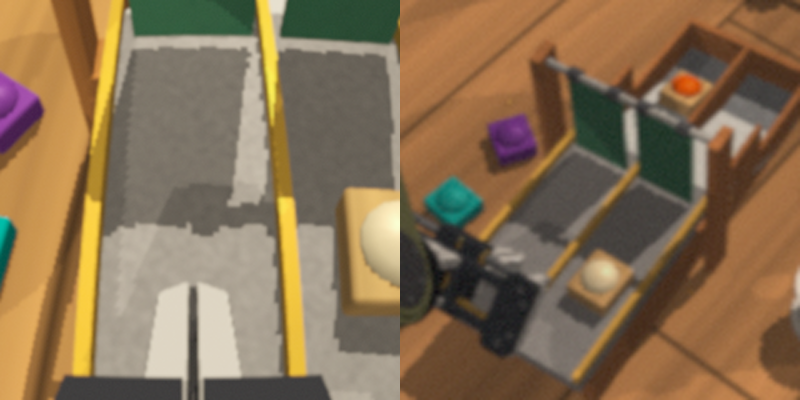

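Flap is shut. The block stopped near the ramp foot; I'll lift away and measure where it lies.

>>> apply_moves:
  plan: [0,0,0,-0.036,0,-0.03,0,0,0,0,-0.036,0,-0.03,0,0,0,0,-0.036,0,-0.03,0,0,0,0,-0.036,0,-0.03,0,0,0,0,-0.036,0,-0.03,0]

```text
clock: 10.55
eef_pos: [508.4, -123.1, 323.5]
eef_rot: [-3.14, 0.869, 1.688]
wrist_force: [1.5, 0.1, 0.5]
finger_gap: 0.3
```

```bash
python3 - <<'E'
from cell import cams
import cv2,numpy as np
c=cams.camera("top")["image"];cv2.imwrite("pics/t8.png",cv2.resize(c[165:275,225:395,::-1],None,fx=4.7,fy=4.7,interpolation=cv2.INTER_CUBIC))
c=cams.camera("scene")["image"];cv2.imwrite("pics/s8.png",cv2.resize(c[140:290,215:375,::-1],None,fx=4,fy=4,interpolation=cv2.INTER_CUBIC))
E
```

```text
(no output)
```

View pics/t8.png

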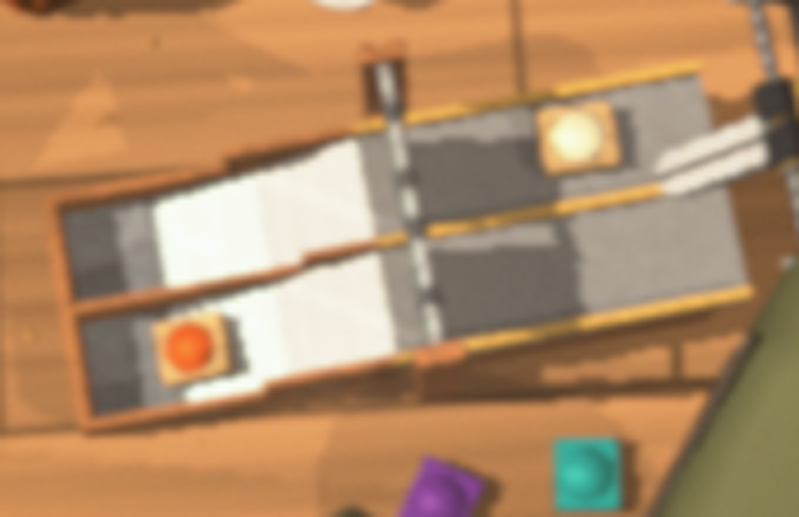

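View pics/s8.png

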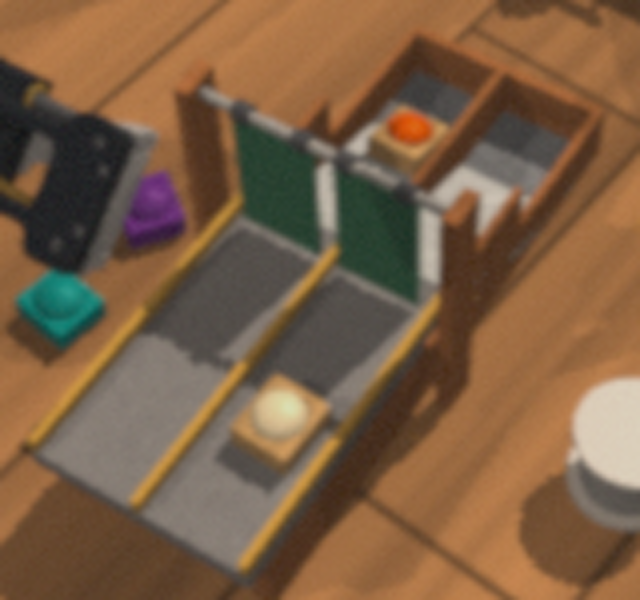

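```bash
cat > m.py <<'E'
from g import *
def inv(p): return Rc.inv().apply(p-np.array([q[0],q[1],0]))
for z in (34,40):
  print("dome",z,inv(ray("top",T((190,346)),z)).round(1),inv(ray("scene",S((410,128)),z)).round(1))
for z in (28,33):
  print("corners",z,[inv(ray("top",T(p),z)).round(0)[:2] for p in [(155,322),(222,315),(232,372),(165,385)]])
for X,Z in((171,8),(99,30),(235,8)): print(X,(proj("top",C(np.array([X,38.,Z])))-[225,165])*4.7)
E
python3 m.py
```

```text
dome 34 [160.2  36.3  34. ] [163.5  38.4  34. ]
dome 40 [159.8  37.2  40. ] [159.2  35.8  40. ]
corners 28 [array([181.,  14.]), array([135.,  18.]), array([135.,  58.]), array([182.,  59.])]
corners 33 [array([181.,  15.]), array([135.,  19.]), array([135.,  59.]), array([182.,  59.])]
171 [[176.59101482 354.77275835]]
99 [[276.86936248 330.66909621]]
235 [[ 85.57770825 372.15153189]]
```

The block rests with its centre at chute x≈160 (front ≈182), unchanged since 8.5 s: it hung up astride the ramp foot, so it isn't properly in the tray yet (floor begins at x=171). I'll mend this from above, behind the shut flap, with a gentle fingertip push on its rear face.

>>> apply_moves:
  plan: [0,-0.175,0,0,0,0,0,0,-0.175,0,0,0,0,0,0,-0.175,0,0,0,0,0,0,-0.175,0,0,0,0,0,0,0,0,0,0,0,0]

```text
clock: 11.28
eef_pos: [508.6, -121.7, 322.0]
eef_rot: [-2.99, 1.569, 1.842]
wrist_force: [-0.0, 0.2, -0.2]
finger_gap: 0.4
```

```bash
python3 g.py 110 37 330 0
```

```text
t 11.275 chute [-142.4   39.1  322. ] gap 0.43588245807181913 F [-0.   0.2 -0.2] j [-0.31  0.18  1.41  0.    1.56 -0.42]
turn [ 0.0012 -0.0013  0.0002] 0.1 shift now-axes [  -7.6    2.4 -252.4] goal-axes [  -8.     2.1 -252.4]
```

>>> apply_moves:
  plan: [0,0,0,-0.002,0,-0.05,0,0,0,0,-0.002,0,-0.05,0,0,0,0,-0.002,0,-0.05,0,0,0,0,-0.002,0.001,-0.05,0,0,0,0,0,0.001,-0.052,0]

```text
clock: 11.9
eef_pos: [481.3, 128.2, 329.7]
eef_rot: [-2.499, 1.565, 2.328]
wrist_force: [0.0, 0.0, -1.3]
finger_gap: 0.5
```

```bash
python3 g.py 110 37 60 0; python3 - <<'E'
from cell import cams
import cv2
c=cams.camera("wrist");cv2.imwrite("pics/w9.png",c["image"][:,:,::-1])
E
```

```text
t 11.9 chute [108.9  36.8 329.7] gap 0.5385553280546606 F [ 0.   0.  -1.3] j [0.18 0.12 1.46 0.   1.57 0.07]
turn [-0.0033 -0.0046  0.0034] 0.4 shift now-axes [2.697e+02 7.000e-01 2.000e-01] goal-axes [ 2.697e+02 -2.000e-01 -1.100e+00]
```

View pics/w9.png

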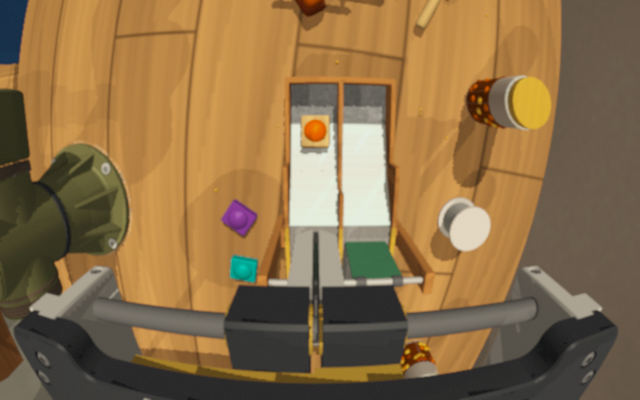

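>>> apply_moves:
  plan: [0,0,0,0.052,0,0,0,0,0,0,0.052,0,0,0,0,0,0,0.052,0,0,0,0,0,0,0.052,0,0,0,0,0,0,0.04,0,0,0]

```text
clock: 12.58
eef_pos: [480.4, 126.8, 79.6]
eef_rot: [-2.249, 1.564, 2.577]
wrist_force: [0.4, -0.2, 0.0]
finger_gap: 0.6
```

```bash
python3 g.py 113 37 34 0; python3 - <<'E'
from cell import cams
import cv2,numpy as np
c=cams.camera("wrist");a=cv2.resize(c["image"][60:300,200:440,::-1],(400,400),interpolation=cv2.INTER_CUBIC)
c=cams.camera("scene");b=cv2.resize(c["image"][100:250,240:390,::-1],(400,400),interpolation=cv2.INTER_CUBIC)
cv2.imwrite("pics/w10.png",np.hstack([a,b]))
E
```

```text
t 12.575 chute [107.6  37.8  79.6] gap 0.5657276021780635 F [ 0.4 -0.2  0. ] j [0.18 0.33 1.8  0.01 1.02 0.07]
turn [-0.0044 -0.004   0.0049] 0.4 shift now-axes [45.6  1.  -5.2] goal-axes [45.6  0.8 -5.4]
```

View pics/w10.png

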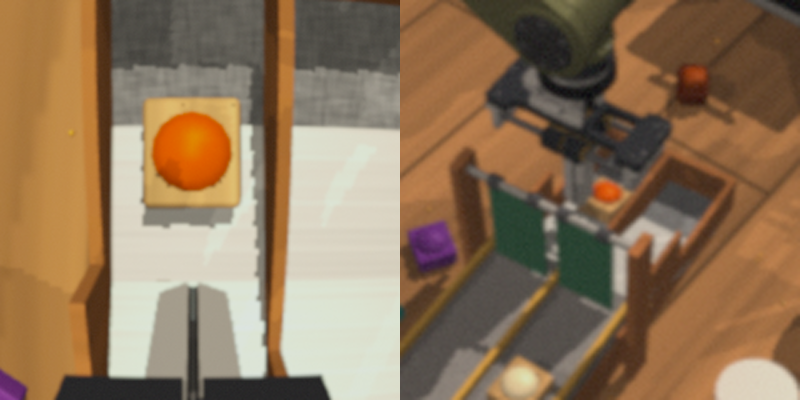

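>>> apply_moves:
  plan: [0,0,0,0.016,0,-0.002,0,0,0,0,0.016,0,-0.002,0,0,0,0,0.013,0,-0.002,0,0,0,0,0,0,0,0]

```text
clock: 13.18
eef_pos: [480.3, 133.6, 36.7]
eef_rot: [-2.323, 1.568, 2.505]
wrist_force: [0.4, 0.8, -0.2]
finger_gap: 0.4
```

```bash
python3 g.py 168 37 21 0
```

```text
t 13.175 chute [114.4  37.2  36.7] gap 0.4208463329664614 F [ 0.4  0.8 -0.2] j [0.2  0.4  1.82 0.   0.92 0.08]
turn [-0.0024 -0.002   0.0021] 0.2 shift now-axes [ 15.8   0.1 -53.6] goal-axes [ 15.7   0.2 -53.6]
```

>>> apply_moves:
  plan: [0,0,0,0.003,0,-0.005,0,0,0,0,0.003,0,-0.005,0,0,0,0,0.0015,0,-0.005,0,0,0,0,0.0012,0,-0.005,0,0,0,0,0.0012,0,-0.005,0]

```text
clock: 13.8
eef_pos: [477.7, 158.7, 27.5]
eef_rot: [-2.807, 1.569, 2.021]
wrist_force: [-0.3, -0.0, 0.1]
finger_gap: 0.4
```

>>> apply_moves:
  plan: [0,0,0,0.0012,0,-0.005,0,0,0,0,0.0012,0,-0.005,0,0,0,0,0.0012,0,-0.005,0,0,0,0,0.001,0,-0.005,0,0,0,0,0.001,0,-0.005,0]

```text
clock: 14.42
eef_pos: [475.0, 183.5, 22.0]
eef_rot: [-2.869, 1.569, 1.959]
wrist_force: [0.3, -1.2, 1.0]
finger_gap: 0.3
```

```bash
python3 g.py 168 37 21 0; python3 - <<'E'
from cell import cams
import cv2,numpy as np
c=cams.camera("wrist");a=cv2.resize(c["image"][60:300,200:440,::-1],(400,400),interpolation=cv2.INTER_CUBIC)
c=cams.camera("scene");b=cv2.resize(c["image"][100:250,240:390,::-1],(400,400),interpolation=cv2.INTER_CUBIC)
cv2.imwrite("pics/w11.png",np.hstack([a,b]))
E
```

```text
t 14.425 chute [164.5  36.6  22. ] gap 0.3397927334928527 F [ 0.3 -1.2  1. ] j [0.3  0.45 1.8  0.   0.9  0.18]
turn [-0.0025 -0.0019  0.0005] 0.2 shift now-axes [ 1.  -0.4 -3.5] goal-axes [ 1.  -0.4 -3.5]
```

View pics/w11.png

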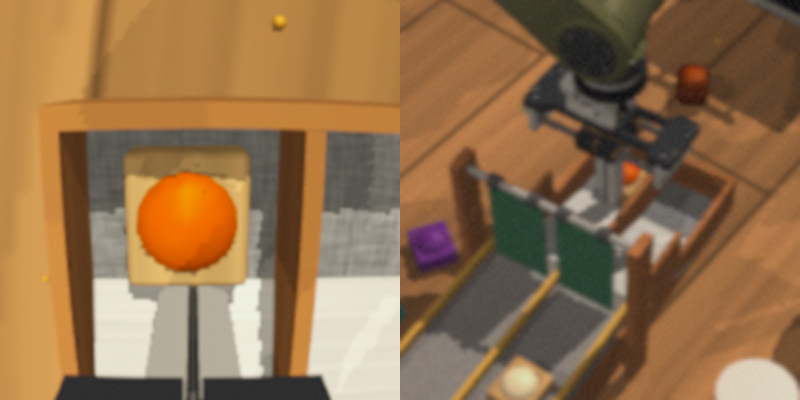

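>>> apply_moves:
  plan: [0,0,0,0.001,0,-0.003,0,0,0,0,0,0,-0.003,0,0,0,0,0,0,0.005,0,0,0,0,-0.003,0,0.007,0,0,0,0,-0.01,0,0.01,0]

```text
clock: 15.15
eef_pos: [476.6, 166.5, 34.2]
eef_rot: [-2.452, 1.568, 2.376]
wrist_force: [0.1, -0.0, 0.5]
finger_gap: 0.5
```

>>> apply_moves:
  plan: [0,0,0,-0.03,0,0,0,0,0,0,-0.05,0,0,0,0,0,0,-0.055,0,0,0,0,0,0,-0.055,0,0,0,0,0,0,-0.055,0,0,0]

```text
clock: 15.78
eef_pos: [476.6, 166.0, 281.7]
eef_rot: [3.01, 1.569, 1.554]
wrist_force: [0.2, 0.1, -0.9]
finger_gap: 0.3
```

```bash
python3 g.py -170 40 300 0
```

```text
t 15.775 chute [147.   37.  281.7] gap 0.26542800067848976 F [ 0.2  0.1 -0.9] j [0.26 0.15 1.53 0.   1.46 0.15]
turn [-0.003  -0.0021 -0.0003] 0.2 shift now-axes [-18.9  -2.  317. ] goal-axes [-18.3  -3.  317. ]
```

>>> apply_moves:
  plan: [0,0,0,-0.03,0,0.02,0,0,0,0,0,0,0.055,0,0,0,0,0,0,0.055,0,0,0,0,0,0,0.055,0,0,0,0,0,0,0.055,0]

```text
clock: 16.4
eef_pos: [504.1, -74.1, 309.4]
eef_rot: [2.993, 1.569, 1.538]
wrist_force: [1.1, 0.5, -0.5]
finger_gap: 0.3
```

>>> apply_moves:
  plan: [0,0,0,0,0,0.05,0,0,0,0,0,0,0.05,0,0,0,0,0,0,0,0,0,0,0,0,0,0,0]

```text
clock: 16.9
eef_pos: [515.8, -170.9, 308.8]
eef_rot: [-2.94, 1.569, 1.888]
wrist_force: [0.4, -0.3, -0.3]
finger_gap: 0.6
```

```bash
python3 - <<'E'
from cell import cams
import cv2,numpy as np
c=cams.camera("top")["image"];cv2.imwrite("pics/t12.png",cv2.resize(c[165:275,225:395,::-1],None,fx=4.7,fy=4.7,interpolation=cv2.INTER_CUBIC))
c=cams.camera("scene")["image"];cv2.imwrite("pics/s12.png",cv2.resize(c[140:290,215:375,::-1],None,fx=4,fy=4,interpolation=cv2.INTER_CUBIC))
E
```

```text
(no output)
```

View pics/t12.png

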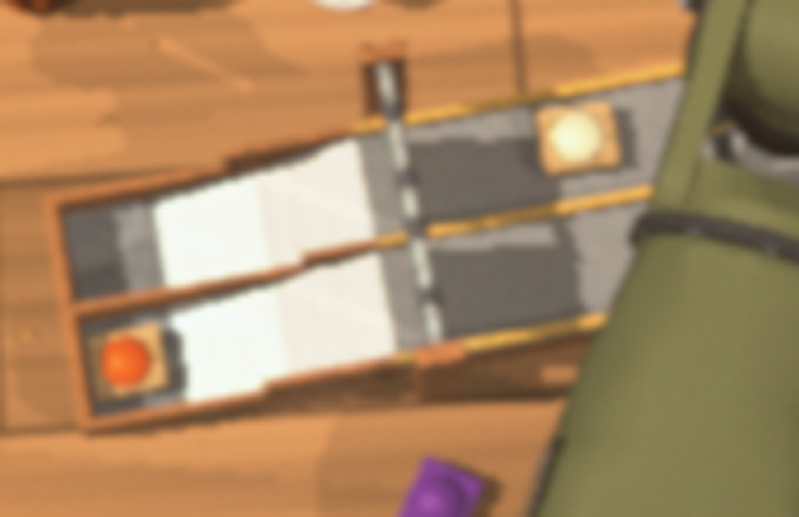

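View pics/s12.png

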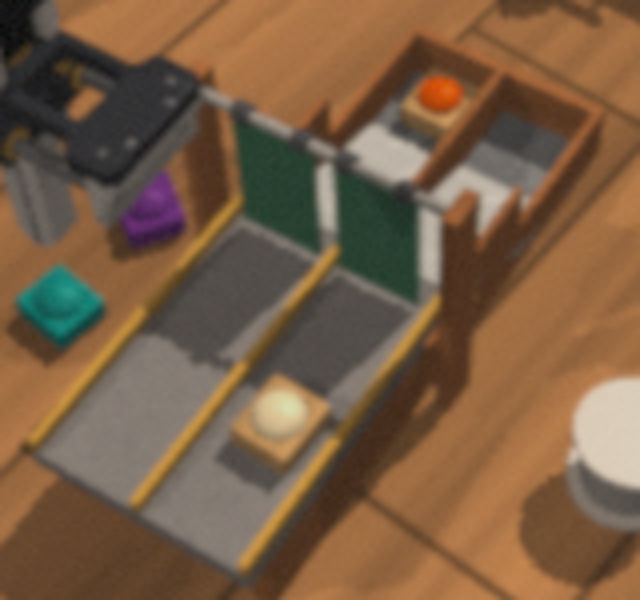

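The block now lies flat on the tray floor (top crop 127,362, scene crop 438,97). Both flaps hang shut, the milky block is unmoved (576,137), and the arm is clear of everything.

```bash
python3 - <<'E'
from cell import ticket
print(ticket.sign_off())
E
```

```text
the job is handed in; nothing more can be done
None
```

The amber block is in the tray behind the left lane, and I handed the job in at about 17 s. I pushed it along the lane and through the flap with closed, tilted fingertips, without gripping or lifting it. I then pulled back, and the flap swung shut.

- **What did not go to plan:** the block stopped astride the foot of the ramp, with its centre at about chute x = 160 mm. I went in from above, behind the shut flap, and pushed its rear face gently with a fingertip until it lay on the tray floor. It should now be at about x = 203 mm. That figure comes from the fingertip position; I did not measure it again in the pictures.
- **Last checks:** the top and scene pictures show the amber block in the tray, both flaps hanging shut and the milky block where it started. The visible bystanders look unmoved, and the arm is clear of everything. The wrist force readings I took stayed at about 2 N or less. No check disagreed.

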